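# Pin the board carrier, then cam the nest up and hold it

### The arm

A 6-joint arm with a two-finger parallel gripper is mounted at the origin on the work surface. World frame = base frame: x ahead of the robot, y to its left, z up, the work surface at z = 0. Lengths are in m, angles in rad, forces in N, time in s.
With the tool pointing down it reaches from about 0.2 to 0.875 m from the base axis. Payload 3.4 kg.
Tool frame: the origin (TCP) lies on the centre line of the jaws, within the pads' length; the fingertips stand 22 mm ahead of it and the grasp point (between the pads) lies 3 mm ahead of it; z points along the fingers, y is the direction in which the jaws open and shut (so a half turn about z gives the same grasp; the last joint's range is limited). The gripper opens to 94 mm and grips with 3 to 60 N. Pads are 16 mm wide; open, the fingers measure 119 mm over their backs; the gripper's body (75 mm by 177 mm) begins 78 mm behind the grasp point.
Start: joints at [1.125, 0.276, 1.505, -0, 1.361, -0.121], TCP at [0.184, 0.545, 0.227] pointing down, gripper open.
Joint ranges: [-2.89, 2.89], [-0.75, 2.08], [0.22, 2.7], [-1.18, 4.32], [0.11, 2.71], [-2.7, 2.7]. Speed limits (rad/s): [2.57, 2.57, 3.14, 3.14, 3.14, 3.14].

### API

Orientations are given as a unit quaternion [x, y, z, w].
In Python, from plant import bot, vision gives the robot as it stands. The module is installed in compiled form; this text tells all that it offers.
- The arm moves only by the shell command python3 -m creep 'ROWS' [FORCE]. ROWS is JSON, a list of rows, each an object of numbers: "x", "y", "z": the shift along the tool's x, y, z as a fraction of full scale; "rx", "ry", "rz": the turn, a rotation vector about the tool's x, y, z as a fraction of full scale; "hand": the finger opening in mm, from 0 to 94. A call has 1 to 20 rows; each row shifts and turns the commanded pose from where the row before left it, along the tool's axes as they then stand; what a row does not reach is not made up. Full scale, the value 1, is 0.05 m for a shift and pi/2 rad for a turn. A row lasts 1/8 s, in which the tool goes at most 62.5 mm and 10.7 degrees, less where a joint would pass 70% of its speed; a pose out of reach is approached as far as the arm can. A call with a number of a shift or a turn outside -1 to 1 is refused whole. A call with a gripper value outside its range is refused whole. The fingers move at their own pace and stop on an object; FORCE is the grip in N (left out, the last holds). Time passes only in rows, so rows that do not move let the fingers close. It gives the time, the measured TCP pose, the force and the opening at its end, in the units of the state.
- bot.sense(): the state, without advancing time (a new reading comes with each control period).
- vision.snapshot(name): name is "scene" or "top"; returns (picture, depth): 480x640x3 uint8, red, green, blue; 480x640 float32, m along the optical axis (not along the pixel's ray), 0 where there is no reading.
- vision.camera_info(name): a dict with "K" (3x3 intrinsics, pixels), "dist" ([k1, k2, p1, p2, k3] as OpenCV has them; the pictures are not rectified), "rvec" (rotation vector, rad) and "tvec" (3), from world to camera coordinates, as OpenCV has them. Camera axes: x right, y down, z forward; pixel columns grow to the right and rows downward; lengths in m; the calibration is good to about 2 mm. A picture is of the moment at which its call begins. camera_info takes no time and is no camera call.
- bot.job_done(): hands the job in, once; it reports no verdict.
The state is a dict: "time": time; "q": joint angles; "joint_velocities": joint speeds; "joint_torque": joint torques, N m; "position": TCP position; "ee_rot": TCP orientation; "wrist_force": force on the tool from outside, world axes, zero at the start; "moment": the same for the moment, N m; "gripper_width": finger opening in m.
Only numpy, scipy, OpenCV 4.12 (cv2) and the standard library are available. Lean on these libraries where they do the work, as an engineer would, in place of code of your own. Each camera call takes 0.05 s, during which the arm holds its last target.

### The job

Take the long slim-headed pin out of its rest and push it fully home, upright, through the eyelet on the board carrier, while the cam lever is still down. Then swing the spring-loaded cam lever by its grip bar to the cam's highest lift, where the lever stands straight up (it can travel past this point, and the nest sinks again), and finish while holding it there with the fingers on the grip bar and nothing but the cam carrying the nest. Leave the short pin and everything else on the bench where it is.

Things in the scene. Friction and masses are not known exactly. Their poses are not given: they have to be found in the camera images.
- fixture: Fixed board-lifting fixture: black base frame 240 (x) x 220 (y) x 20 mm with an aluminium nest 88 mm up that carries a blue circuit board; its top is about 100 mm high at the start. Origin: centre of the underside, on the bench. z up; the lever is at its -y side, the eyelet at its +y side. It may stand turned about z by up to 0.35 rad.
- eyelet (a point): Centre of the hole's mouth in the top of the carrier's ear, a 50 x 50 x 20 mm aluminium block at the fixture's +y side, 100 mm above the bench with the lever down. Vertical through hole 12.5 mm wide, 20 mm deep, open below (60 mm free), mouth chamfered by 2 mm. Rises with the nest. Axes as the fixture's.
- pin_head (a point): Long steel pin, loose, 60 g: point on its axis at mid-head, 65 mm above its tip. Shank 10 mm thick, 45 mm long, last 5 mm tapered to 6 mm. Dark cylindrical head 18 mm thick, 40 mm long; its underside is the shoulder that stops the pin. z: tip to head. Stands upright in one of two identical fixed black rests (50 x 50 x 30 mm; blind hole 11.5 mm wide, 20 mm deep), left of the fixture.
- pin_tip (a point): Lower end of the long pin, on its axis; z points up towards the head. It stands 10 mm above the bench in the rest, and 45 mm below the eyelet's mouth when the pin is fully home.
- cam_angle (a joint): Cam lever angle, rad. 0: down on its stop (start), leaning 1.25 from upright to the fixture's -x. Grows as it swings up and to +x. 1.25: straight up, highest lift (nest 15 mm up); stop at 1.75, the nest lower again. A spring returns it to 0 from anywhere if let go; turning or holding it takes about 2 to 4 N at the bar.
- lever_grip (a point): Middle of the free part of the grip bar: black horizontal round bar 16 mm thick, along the fixture's y, sticking out 70 mm from the lever's end, away from the nest (30 mm of bar beyond this point, 40 mm back to the lever's 8 mm thick flat arm). It can be pinched from above and turns between the fingers. 93 mm above the bench at angle 0, 175 mm at 1.25.
- cam_pivot (a point): Point on the lever's turning axis (along the fixture's y) level in y with lever_grip: fixed, 55 mm above the bench. lever_grip circles it at a radius of 120 mm. Axes as the fixture's.
- cam_lever: The steel cam lever with its grip bar and shaft. Origin on the turning axis, 56 mm towards the nest from cam_pivot; y along that axis, towards the nest.
- nest: Aluminium nest with the board carrier fixed on it: blue board, two black clips and the eyelet's ear. Rises with the cam. Origin at the fixture's origin when down.
- short_pin: Bystander: short steel pin with a wide flat head (34 mm wide, 12 mm high, shank 30 mm) standing in the other rest. Origin at its tip.
- flux_bottle: Bystander: small white bottle, 32 mm wide, 58 mm high, between the rests and the fixture. Origin under its base.
- reel: Bystander: wire reel, 60 mm wide, 36 mm high. Origin under its base.
- screwdriver: Bystander: screwdriver lying on the bench, right of the fixture. Origin under its middle.
- spare_board: Bystander: blue circuit board 80 x 60 mm lying flat, 7 mm high with its parts. Origin under its centre.
- jar: Bystander: clear jar, 50 mm wide, 55 mm high. Origin under its base.
Not all that is in view belongs to the job. Leave any blue, red or yellow look-alike of the part that bears pin_head alone.

How it is judged:
By the outcome, as a careful person would: the job done as asked, in the order asked, and still so for the second after the job is handed in, while the arm keeps its last pose, push and grip.
It also fails if it takes over 61 s, if anything falls off the work surface, if the arm or the gripper's body presses on something with over 40 N, if the wrist force passes 120 N, or if a joint passes its speed limit or range.

## Working session

There is one attempt and no reset: what is moved stays moved. The work goes in short steps, Python scripts to look and compute and a shell command to move; the robot and the scene stay as the last step left them, time stands still between calls to the robot, and variables do not carry over. Pictures are saved under pics/ and viewed, and the job is handed in when it is done.

```bash
mkdir -p pics; ls
python3 - <<'E'
from plant import bot, vision
import cv2, numpy as np
s=bot.sense(); print({k:np.round(v,4).tolist() for k,v in s.items()})
for n in("scene","top"):
    p,d=vision.snapshot(n); cv2.imwrite(f"pics/{n}0.png",cv2.cvtColor(p,cv2.COLOR_RGB2BGR)); np.save(f"pics/{n}0_d.npy",d)
    c=vision.camera_info(n); print(n,{k:np.round(v,4).tolist() for k,v in c.items()}, np.mean(d>0))
E
```

```text
pics
{'time': 0.0, 'q': [1.125, 0.2766, 1.5061, -0.0001, 1.3607, -0.121], 'joint_velocities': [0.0023, 0.0004, -0.0004, 0.0006, -0.0006, -0.0009], 'joint_torque': [-0.0, -40.4585, -23.7232, 0.07, 0.0343, -0.0001], 'position': [0.1833, 0.5445, 0.2266], 'ee_rot': [0.1617, 0.9868, -0.0009, -0.0002], 'wrist_force': [-0.0908, 0.2556, 0.1371], 'moment': [0.0376, -0.0389, -0.056], 'gripper_width': 0.0939}
scene {'K': [[443.9349, 0.0, 321.2286], [0.0, 443.9349, 239.9925], [0.0, 0.0, 1.0]], 'dist': [-0.0219, 0.0, 0.0, 0.0, 0.0], 'rvec': [1.5466, 2.0197, -0.8181], 'tvec': [0.1523, -0.2903, 1.3368]} 0.9958561197916667
top {'K': [[526.5685, 0.0, 324.8938], [0.0, 526.5685, 240.4811], [0.0, 0.0, 1.0]], 'dist': [-0.1588, 0.0, 0.0, 0.0, 0.0], 'rvec': [2.1815, -2.2075, 0.0872], 'tvec': [-0.0398, 0.5374, 1.1805]} 0.99603515625
```

View pics/scene0.png

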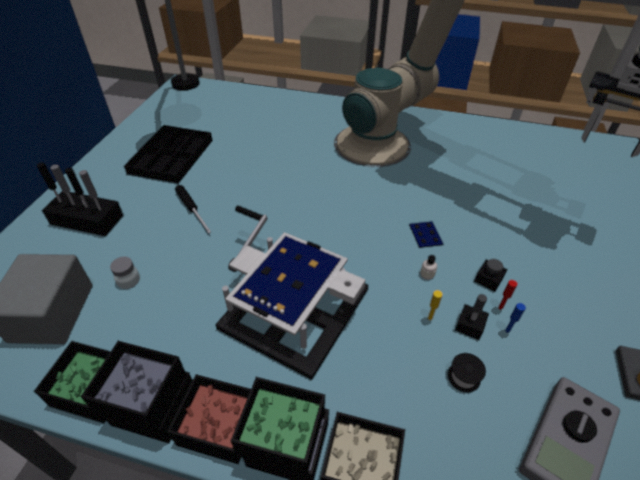

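View pics/top0.png

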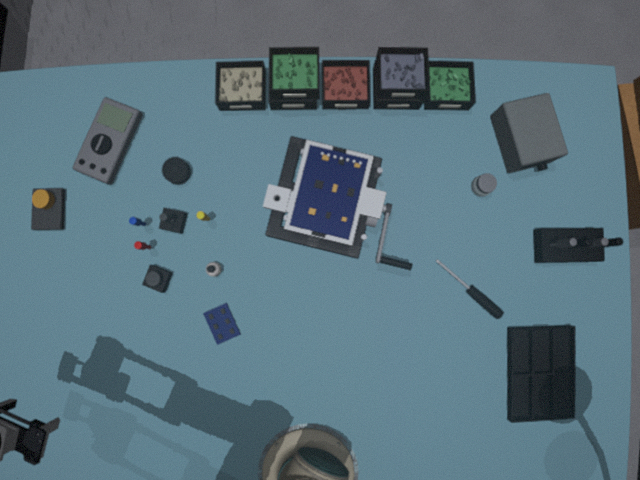

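The scene view shows the long pin in the rest at about (478,305), the short pin at (492,270) and coloured look-alikes around them. The fixture's ear is at (348,285) and the grip bar at (248,211). In the top view the long pin is at (172,218), the hole at (277,198) and the bar at (397,263). I'll zoom in next.

Run:
```python
import cv2,numpy as np
t=cv2.imread("pics/top0.png"); s=cv2.imread("pics/scene0.png")
def crop(im,x0,y0,w,h,f): return cv2.resize(im[y0:y0+h,x0:x0+w],None,fx=f,fy=f,interpolation=cv2.INTER_CUBIC)
cv2.imwrite("pics/c1.png",crop(t,120,180,100,75,8))
cv2.imwrite("pics/c2.png",crop(t,255,130,160,150,4))
cv2.imwrite("pics/c3.png",crop(s,410,240,130,100,6))
cv2.imwrite("pics/c4.png",crop(s,215,195,160,150,4))
```

```text
(no output)
```

View pics/c1.png

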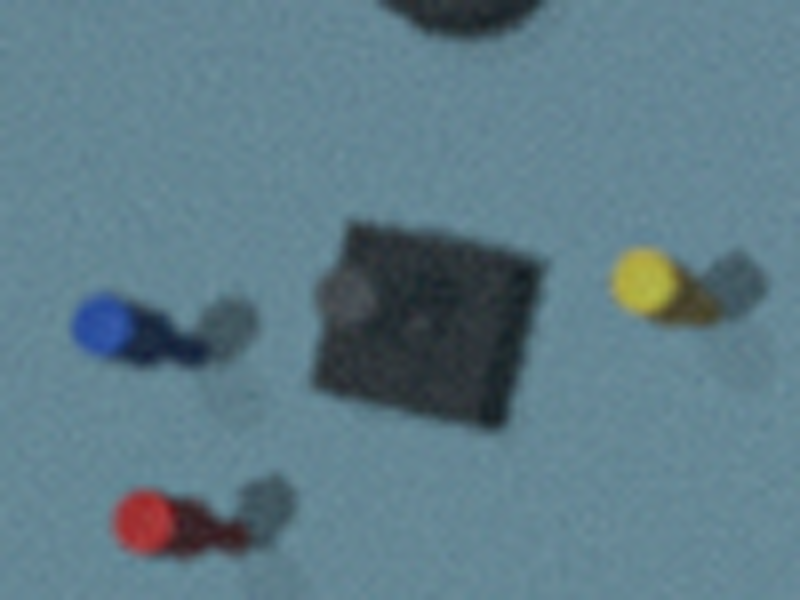

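View pics/c2.png

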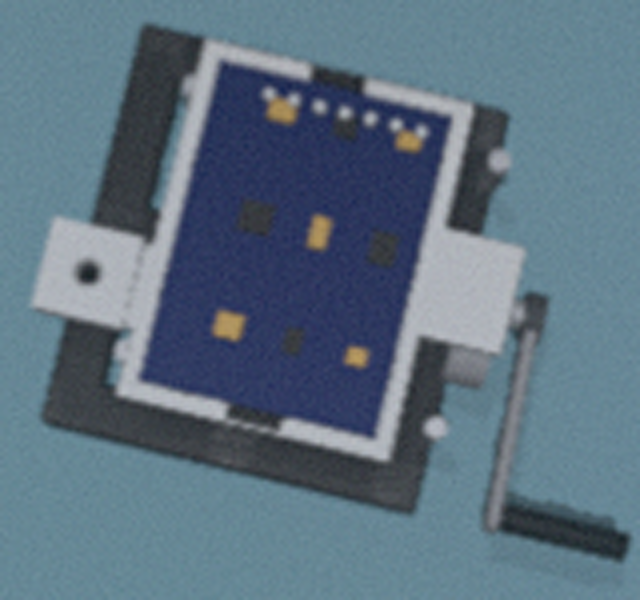

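View pics/c3.png

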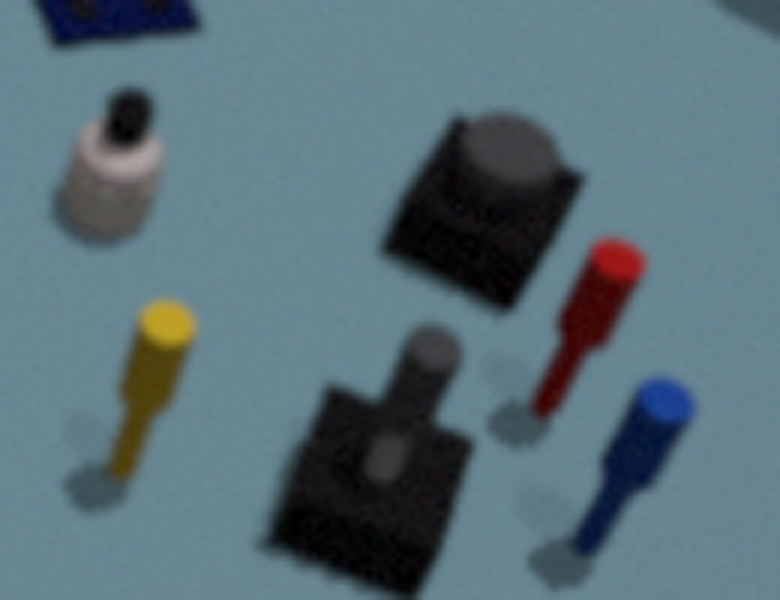

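View pics/c4.png

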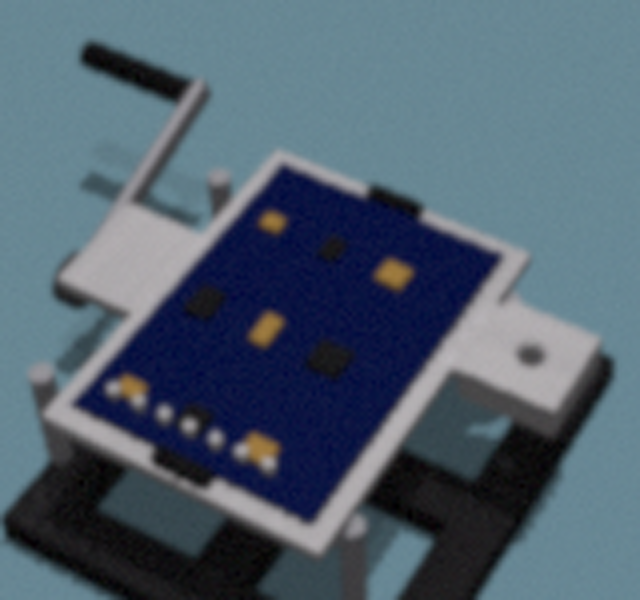

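```bash
cat > h.py <<'E'
import cv2,numpy as np
from plant import bot,vision
def cam(n):
    c=vision.camera_info(n); K=np.array(c["K"],float);D=np.array(c["dist"],float)
    R=cv2.Rodrigues(np.array(c["rvec"],float))[0]; t=np.array(c["tvec"],float).ravel()
    return K,D,R,t
def ray(n,uv):
    K,D,R,t=cam(n); p=cv2.undistortPoints(np.array(uv,float).reshape(-1,1,2),K,D).reshape(-1,2)
    d=np.c_[p,np.ones(len(p))]@R; return -R.T@t,d
def onz(n,uv,z):
    o,d=ray(n,uv); return o+d*((z-o[2])/d[:,2])[:,None]
def tri(ut,us):
    o1,d1=ray("top",ut);o2,d2=ray("scene",us);out=[]
    for a,b in zip(d1,d2):
        a=a/np.linalg.norm(a);b=b/np.linalg.norm(b)
        st=np.linalg.lstsq(np.c_[a,-b],o2-o1,rcond=None)[0]
        p,q=o1+a*st[0],o2+b*st[1]; out.append(np.r_[(p+q)/2,np.linalg.norm(p-q)])
    return np.array(out)
def proj(n,X):
    K,D,R,t=cam(n); return cv2.projectPoints(np.array(X,float).reshape(-1,1,3),cv2.Rodrigues(R)[0],t,K,D)[0].reshape(-1,2)
E
cat > m.py <<'E'
from h import *
np.set_printoptions(precision=4,suppress=True)
T=cv2.imread("pics/top0.png");S=cv2.imread("pics/scene0.png")
def blob(im,x0,y0,x1,y1,f):
    c=cv2.GaussianBlur(im[y0:y1,x0:x1],(0,0),.7).astype(int); m=f(c).astype(np.uint8)
    n,l,st,ce=cv2.connectedComponentsWithStats(m); i=1+np.argmax(st[1:,4]); 
    return ce[i]+[x0,y0],st[i,4],(l==i).astype(np.uint8)
dark=lambda c:c.max(2)<110
ht=blob(T,270,191,285,205,dark);hs=blob(S,340,276,356,291,dark)
print("hole",ht[:2],hs[:2],"top z.1",onz("top",ht[0],.1),"scene",onz("scene",hs[0],.1),"tri",tri([ht[0]],[hs[0]]))
pt=[163.0,216.4];ps=[481.8,297.6]
print("pin top",onz("top",pt,.095),onz("scene",ps,.095),tri([pt],[ps]))
blue=lambda c:(c[...,0]>c[...,2]*1.7)&(c[...,0]-c[...,1]>20)
b=blob(T,270,130,390,250,blue);cnt=cv2.findContours(b[2],0,2)[0]; q=cv2.boxPoints(cv2.minAreaRect(max(cnt,key=cv2.contourArea)))+[270,130]
w=onz("top",q,.1);print("board",b[1],w); 
for i in range(4):
    e=w[(i+1)%4]-w[i];print(" edge",np.linalg.norm(e[:2]),np.arctan2(e[1],e[0])%(np.pi/2))
print("board c",w.mean(0))
B=[[255+498/4-.4,130+520/4-.4],[255+625/4-.4,130+546/4-.4]]
Bs=[[215+187/4-.4,195+90/4-.4],[215+90/4-.4,195+53/4-.4]]
print("bar",tri(B,Bs),onz("top",B,.101),onz("scene",Bs,.093))
E
python3 m.py
```

```text
hole (array([276.619 , 197.7619]), np.int32(21)) (array([347.2222, 283.5   ]), np.int32(18)) top z.1 [[0.624  0.0568 0.1   ]] scene [[0.625 0.059 0.1  ]] tri [[0.624  0.0579 0.0985 0.0019]]
pin top [[0.588  0.3042 0.095 ]] [[0.5883 0.3056 0.095 ]] [[0.588  0.305  0.0945 0.0014]]
board 4082 [[ 0.566   0.0274  0.1   ]
 [ 0.74   -0.017   0.1   ]
 [ 0.7079 -0.1383  0.1   ]
 [ 0.5346 -0.0921  0.1   ]]
 edge 0.17954725619648942 1.3208783592668356
 edge 0.1255080000694481 1.3124469447180611
 edge 0.17938086708344028 1.3101963694702436
 edge 0.12359057502503495 1.313745276654904
board c [ 0.6372 -0.055   0.1   ]
bar [[ 0.49   -0.1611  0.0953  0.0022]
 [ 0.4744 -0.2271  0.0935  0.0027]] [[ 0.4895 -0.1594  0.101 ]
 [ 0.4748 -0.2271  0.101 ]] [[ 0.488  -0.1633  0.093 ]
 [ 0.4737 -0.226   0.093 ]]
```

Measurements agree between views (hole tri z 0.0985 against 0.100, pin top 0.0945 against 0.095, bar z about 0.094 against 0.093, yaw about −0.257). I'm moving above the pin, then turning the jaws along the fixture's x.

```bash
python3 -m creep '[{"x":-0.4,"y":-0.08,"hand":50},{"x":-0.767,"y":-0.164},{"x":-0.767,"y":-0.164},{"x":-0.767,"y":-0.164},{"x":-0.767,"y":-0.164},{"x":-0.767,"y":-0.164},{"x":-0.767,"y":-0.164},{"x":-0.767,"y":-0.164},{"x":-0.767,"y":-0.164},{"x":-0.767,"y":-0.164},{"x":-0.767,"y":-0.164},{"x":-0.767,"y":-0.164},{"x":-0.4,"y":-0.08}]' 30
python3 -m creep '[{"rz":0.1063},{"rz":0.1063},{"rz":0.1063},{"rz":0.1063},{"rz":0.1063},{"rz":0.1063},{"rz":0.1063},{"rz":0.1063},{"rz":0.1063},{}]'
cat > d.py <<'E'
import sys
from h import *
from scipy.spatial.transform import Rotation as R
s=bot.sense();t=np.array([float(v) for v in sys.argv[1:4]])
r=R.from_quat(s["ee_rot"]).as_matrix()
yaw=np.arctan2(r[1,1],r[0,1]);tilt=np.arccos(-r[2,2])
print("t",s["time"],"pos",np.round(s["position"],4),"yaw",round(yaw,4),"tilt",round(tilt,4),"w",round(s["gripper_width"],4),"F",np.round(s["wrist_force"],2),"M",np.round(s["moment"],2))
print("tool shift in scale",np.round(r.T@(t-s["position"])/.05,3)," rotvec scale to down/yaw-.257:", end=" ")
a=-.257;T=np.array([[-0,0,0]]*3,float);T[:,1]=[np.cos(a),np.sin(a),0];T[:,2]=[0,0,-1];T[:,0]=np.cross(T[:,1],T[:,2])
print(np.round(R.from_matrix(r.T@T).as_rotvec()/(np.pi/2),4))
E
python3 d.py .588 .3047 .080
```

```text
t 0.1 pos [0.1833 0.5445 0.2267] yaw 1.246 tilt 0.0016 w 0.0943 F [-0.21 -0.33 -0.13] M [0.01 0.03 0.03]
tool shift in scale [-9.202 -1.957  2.936]  rotvec scale to down/yaw-.257: [-9.000e-04  7.000e-04  9.568e-01]$[0]: bad value
$[0]: bad value
```

The call was refused, so rows probably need all keys.

```bash
python3 -m creep '[{"x":-0.4,"y":-0.08,"z":0,"rx":0,"ry":0,"rz":0,"hand":50}]' 30; python3 d.py .588 .3047 .080
```

```text
time: 0.22
position: [0.2009, 0.5346, 0.227]
ee_rot: [0.161, 0.987, -0.0, -0.0]
wrist_force: [0.0, 0.5, -0.3]
gripper_width: 0.0871
t 0.225 pos [0.2009 0.5346 0.227 ] yaw 1.2482 tilt 0.0009 w 0.0871 F [ 0.03  0.52 -0.26] M [ 0.04 -0.01 -0.02]
tool shift in scale [-8.8   -1.904  2.94 ]  rotvec scale to down/yaw-.257: [-5.000e-04  3.000e-04  9.582e-01]
```

```bash
python3 -m creep '[{"x":-0.8,"y":-0.173,"z":0,"rx":0,"ry":0,"rz":0,"hand":50},{"x":-0.8,"y":-0.173,"z":0,"rx":0,"ry":0,"rz":0,"hand":50},{"x":-0.8,"y":-0.173,"z":0,"rx":0,"ry":0,"rz":0,"hand":50},{"x":-0.8,"y":-0.173,"z":0,"rx":0,"ry":0,"rz":0,"hand":50},{"x":-0.8,"y":-0.173,"z":0,"rx":0,"ry":0,"rz":0,"hand":50},{"x":-0.8,"y":-0.173,"z":0,"rx":0,"ry":0,"rz":0,"hand":50},{"x":-0.8,"y":-0.173,"z":0,"rx":0,"ry":0,"rz":0,"hand":50},{"x":-0.8,"y":-0.173,"z":0,"rx":0,"ry":0,"rz":0,"hand":50},{"x":-0.8,"y":-0.173,"z":0,"rx":0,"ry":0,"rz":0,"hand":50},{"x":-0.8,"y":-0.173,"z":0,"rx":0,"ry":0,"rz":0,"hand":50},{"x":-0.8,"y":-0.173,"z":0,"rx":0,"ry":0,"rz":0,"hand":50}]'
python3 -m creep '[{"x":0,"y":0,"z":0,"rx":0,"ry":0,"rz":0.1065,"hand":50},{"x":0,"y":0,"z":0,"rx":0,"ry":0,"rz":0.1065,"hand":50},{"x":0,"y":0,"z":0,"rx":0,"ry":0,"rz":0.1065,"hand":50},{"x":0,"y":0,"z":0,"rx":0,"ry":0,"rz":0.1065,"hand":50},{"x":0,"y":0,"z":0,"rx":0,"ry":0,"rz":0.1065,"hand":50},{"x":0,"y":0,"z":0,"rx":0,"ry":0,"rz":0.1065,"hand":50},{"x":0,"y":0,"z":0,"rx":0,"ry":0,"rz":0.1065,"hand":50},{"x":0,"y":0,"z":0,"rx":0,"ry":0,"rz":0.1065,"hand":50},{"x":0,"y":0,"z":0,"rx":0,"ry":0,"rz":0.1065,"hand":50},{"x":0,"y":0,"z":0,"rx":0,"ry":0,"rz":0,"hand":50}]'
python3 d.py .588 .3047 .080
```

```text
time: 1.6
position: [0.5894, 0.3018, 0.2273]
ee_rot: [0.162, 0.987, -0.0, 0.0]
wrist_force: [0.2, -0.2, 1.4]
gripper_width: 0.0501
time: 2.85
position: [0.5882, 0.3028, 0.2272]
ee_rot: [0.792, 0.61, -0.0, 0.0]
wrist_force: [1.2, -0.2, 0.0]
gripper_width: 0.0503
t 2.85 pos [0.5882 0.3028 0.2272] yaw -0.2586 tilt 0.0007 w 0.0503 F [ 1.16 -0.17  0.03] M [-0.04  0.06 -0.  ]
tool shift in scale [ 0.037 -0.013  2.945]  rotvec scale to down/yaw-.257: [-0.0001  0.0005 -0.001 ]
```

```bash
python3 -m creep '[{"x":0.037,"y":-0.013,"z":0.6,"rx":0,"ry":0,"rz":0,"hand":50},{"x":0,"y":0,"z":0.6,"rx":0,"ry":0,"rz":0,"hand":50},{"x":0,"y":0,"z":0.6,"rx":0,"ry":0,"rz":0,"hand":50},{"x":0,"y":0,"z":0.6,"rx":0,"ry":0,"rz":0,"hand":50},{"x":0,"y":0,"z":0.4,"rx":0,"ry":0,"rz":0,"hand":50},{"x":0,"y":0,"z":0.145,"rx":0,"ry":0,"rz":0,"hand":50},{"x":0,"y":0,"z":0,"rx":0,"ry":0,"rz":0,"hand":50}]'
python3 d.py .588 .3047 .080
python3 -m creep '[{"x":0,"y":0,"z":0,"rx":0,"ry":0,"rz":0,"hand":22},{"x":0,"y":0,"z":0,"rx":0,"ry":0,"rz":0,"hand":18},{"x":0,"y":0,"z":0,"rx":0,"ry":0,"rz":0,"hand":12},{"x":0,"y":0,"z":0,"rx":0,"ry":0,"rz":0,"hand":5},{"x":0,"y":0,"z":0,"rx":0,"ry":0,"rz":0,"hand":5},{"x":0,"y":0,"z":0,"rx":0,"ry":0,"rz":0,"hand":5}]' 25
python3 d.py .588 .3047 .080
```

```text
time: 3.72
position: [0.5878, 0.3058, 0.0801]
ee_rot: [0.792, 0.61, -0.0, -0.0]
wrist_force: [0.3, -0.2, 1.0]
gripper_width: 0.0503
t 3.725 pos [0.5878 0.3058 0.0801] yaw -0.2587 tilt 0.0004 w 0.0503 F [ 0.28 -0.2   0.99] M [-0.08  0.07 -0.05]
tool shift in scale [-0.02   0.009  0.002]  rotvec scale to down/yaw-.257: [-0.0002  0.0002 -0.0011]
time: 4.47
position: [0.5877, 0.3063, 0.0806]
ee_rot: [0.793, 0.61, 0.0, -0.0]
wrist_force: [-0.6, -0.1, 3.2]
gripper_width: 0.0178
t 4.475 pos [0.5877 0.3063 0.0806] yaw -0.2595 tilt 0.0004 w 0.0178 F [-0.63 -0.14  3.21] M [-0.    0.26 -0.05]
tool shift in scale [-0.03   0.015  0.013]  rotvec scale to down/yaw-.257: [ 0.0001 -0.0003 -0.0016]
```

```bash
python3 -m creep '[{"x":0,"y":0,"z":-0.2,"rx":0,"ry":0,"rz":0,"hand":5},{"x":0,"y":0,"z":-0.4,"rx":0,"ry":0,"rz":0,"hand":5},{"x":0,"y":0,"z":-0.5,"rx":0,"ry":0,"rz":0,"hand":5},{"x":0,"y":0,"z":-0.5,"rx":0,"ry":0,"rz":0,"hand":5},{"x":0,"y":0,"z":-0.5,"rx":0,"ry":0,"rz":0,"hand":5},{"x":0,"y":0,"z":-0.4,"rx":0,"ry":0,"rz":0,"hand":5},{"x":0,"y":0,"z":-0.1,"rx":0,"ry":0,"rz":0,"hand":5}]'
python3 d.py .6243 .0575 .21
```

```text
time: 5.35
position: [0.5885, 0.3064, 0.2121]
ee_rot: [0.793, 0.61, 0.002, 0.001]
wrist_force: [-0.2, 0.4, -0.7]
gripper_width: 0.0177
t 5.35 pos [0.5885 0.3064 0.2121] yaw -0.2597 tilt 0.0033 w 0.0177 F [-0.22  0.4  -0.7 ] M [-0.04  0.08  0.01]
tool shift in scale [-4.626  1.97   0.038]  rotvec scale to down/yaw-.257: [ 0.0017 -0.0012 -0.0017]
```

```bash
python3 -m creep '[{"x":-0.25,"y":0.107,"z":0,"rx":0,"ry":0,"rz":0,"hand":5},{"x":-0.55,"y":0.234,"z":0,"rx":0,"ry":0,"rz":0,"hand":5},{"x":-0.55,"y":0.234,"z":0,"rx":0,"ry":0,"rz":0,"hand":5},{"x":-0.55,"y":0.234,"z":0,"rx":0,"ry":0,"rz":0,"hand":5},{"x":-0.55,"y":0.234,"z":0,"rx":0,"ry":0,"rz":0,"hand":5},{"x":-0.55,"y":0.234,"z":0,"rx":0,"ry":0,"rz":0,"hand":5},{"x":-0.55,"y":0.234,"z":0,"rx":0,"ry":0,"rz":0,"hand":5},{"x":-0.55,"y":0.234,"z":0,"rx":0,"ry":0,"rz":0,"hand":5},{"x":-0.4,"y":0.17,"z":0,"rx":0,"ry":0,"rz":0,"hand":5},{"x":-0.126,"y":0.055,"z":0,"rx":0,"ry":0,"rz":0,"hand":5},{"x":0,"y":0,"z":0,"rx":0,"ry":0,"rz":0,"hand":5},{"x":0,"y":0,"z":0,"rx":0,"ry":0,"rz":0,"hand":5}]'
python3 d.py .6243 .0575 .21
python3 - <<'E'
from h import *
for n in("scene","top"):
    p,d=vision.snapshot(n); cv2.imwrite(f"pics/{n}1.png",cv2.cvtColor(p,cv2.COLOR_RGB2BGR))
    im=cv2.imread(f"pics/{n}1.png"); x,y=(290,190) if n=="scene" else (230,150)
    cv2.imwrite(f"pics/{n}1c.png",cv2.resize(im[y:y+120,x:x+130],None,fx=5,fy=5,interpolation=cv2.INTER_CUBIC))
pos=bot.sense()["position"]; 
print(proj("scene",[[*pos[:2],pos[2]-.07],[*pos[:2],pos[2]-.025],[.6243,.0575,.1]]))
E
```

```text
time: 6.85
position: [0.6233, 0.0582, 0.2101]
ee_rot: [0.792, 0.61, 0.0, -0.0]
wrist_force: [-0.6, 0.3, -0.7]
gripper_width: 0.0174
t 6.85 pos [0.6233 0.0582 0.2101] yaw -0.2587 tilt 0.0007 w 0.0174 F [-0.6   0.32 -0.68] M [-0.05  0.1  -0.04]
tool shift in scale [-0.009  0.023  0.003]  rotvec scale to down/yaw-.257: [-0.0003 -0.0004 -0.0011]
[[348.10544916 268.75025627]
 [349.39974488 251.85107405]
 [346.51152237 283.0521098 ]]
```

View pics/scene1c.png

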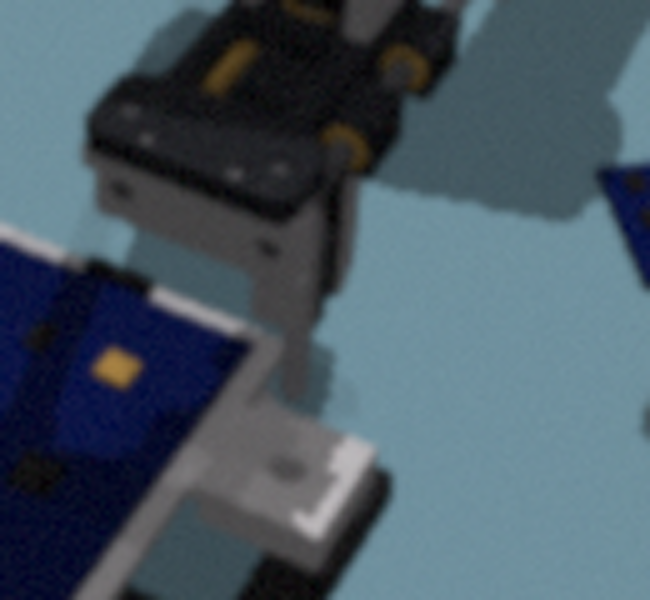

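View pics/top1c.png

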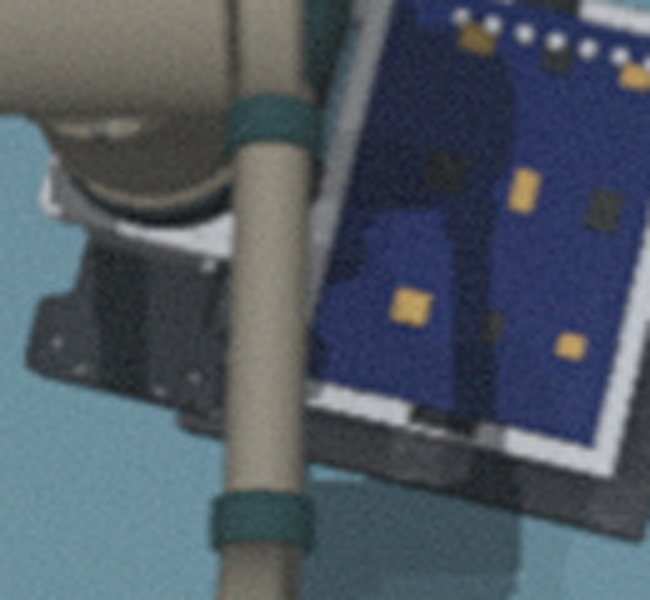

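The scene view shows the pin tip at about (348.4,268.6), matching the prediction (348.1,268.8), and the hole at (347.2,283.2). The pin hangs straight. I'm aligning and descending.

```bash
python3 -m creep '[{"x":0,"y":0.029,"z":0.2,"rx":0,"ry":0,"rz":0,"hand":5},{"x":0,"y":0,"z":0.3,"rx":0,"ry":0,"rz":0,"hand":5},{"x":0,"y":0,"z":0.2,"rx":0,"ry":0,"rz":0,"hand":5},{"x":0,"y":0,"z":0,"rx":0,"ry":0,"rz":0,"hand":5}]'
python3 d.py .6247 .0579 .1255
python3 -m creep '[{"x":0,"y":0,"z":0.06,"rx":0,"ry":0,"rz":0,"hand":5},{"x":0,"y":0,"z":0.05,"rx":0,"ry":0,"rz":0,"hand":5},{"x":0,"y":0,"z":0.05,"rx":0,"ry":0,"rz":0,"hand":5},{"x":0,"y":0,"z":0,"rx":0,"ry":0,"rz":0,"hand":5}]'
python3 d.py .6247 .0579 .1255
```

```text
time: 7.45
position: [0.624, 0.057, 0.1736]
ee_rot: [0.793, 0.61, -0.001, -0.001]
wrist_force: [0.4, -0.4, -0.8]
gripper_width: 0.0173
t 7.45 pos [0.624  0.057  0.1736] yaw -0.2596 tilt 0.003 w 0.0173 F [ 0.45 -0.37 -0.79] M [-0.05  0.07 -0.02]
tool shift in scale [0.022 0.012 0.961]  rotvec scale to down/yaw-.257: [-0.0019  0.0004 -0.0016]
time: 7.95
position: [0.6248, 0.057, 0.1671]
ee_rot: [0.793, 0.61, -0.0, -0.0]
wrist_force: [0.3, 0.2, -1.3]
gripper_width: 0.0175
t 7.95 pos [0.6248 0.057  0.1671] yaw -0.2596 tilt 0.0002 w 0.0175 F [ 0.27  0.18 -1.31] M [-0.1   0.07  0.  ]
tool shift in scale [ 0.017 -0.006  0.833]  rotvec scale to down/yaw-.257: [-0.0001 -0.0001 -0.0017]
```

```bash
python3 -m creep '[{"x":0.012,"y":-0.003,"z":0.08,"rx":0,"ry":0,"rz":0,"hand":5},{"x":0,"y":0,"z":0.1,"rx":0,"ry":0,"rz":0,"hand":5},{"x":0,"y":0,"z":0.05,"rx":0,"ry":0,"rz":0,"hand":5},{"x":0,"y":0,"z":0,"rx":0,"ry":0,"rz":0,"hand":5}]'
python3 d.py .6247 .0579 .1255
```

```text
time: 8.45
position: [0.6247, 0.0576, 0.1552]
ee_rot: [0.793, 0.61, -0.0, -0.0]
wrist_force: [-0.1, 0.7, -1.3]
gripper_width: 0.0172
t 8.45 pos [0.6247 0.0576 0.1552] yaw -0.2596 tilt 0.0007 w 0.0172 F [-0.13  0.71 -1.29] M [0.03 0.16 0.05]
tool shift in scale [ 0.006 -0.001  0.595]  rotvec scale to down/yaw-.257: [-0.0005  0.     -0.0017]
```

Tip is about 15 mm inside with no side load. On to the shoulder.

```bash
python3 -m creep '[{"x":0,"y":0,"z":0.12,"rx":0,"ry":0,"rz":0,"hand":5},{"x":0,"y":0,"z":0.15,"rx":0,"ry":0,"rz":0,"hand":5},{"x":0,"y":0,"z":0.15,"rx":0,"ry":0,"rz":0,"hand":5},{"x":0,"y":0,"z":0.1,"rx":0,"ry":0,"rz":0,"hand":5},{"x":0,"y":0,"z":0,"rx":0,"ry":0,"rz":0,"hand":5}]'
python3 d.py .6247 .0579 .1255
python3 -m creep '[{"x":0,"y":0,"z":0.03,"rx":0,"ry":0,"rz":0,"hand":5},{"x":0,"y":0,"z":0.03,"rx":0,"ry":0,"rz":0,"hand":5},{"x":0,"y":0,"z":0.02,"rx":0,"ry":0,"rz":0,"hand":5},{"x":0,"y":0,"z":0,"rx":0,"ry":0,"rz":0,"hand":5}]'
python3 d.py .6247 .0579 .1255
```

```text
time: 9.07
position: [0.6246, 0.0576, 0.1289]
ee_rot: [0.793, 0.61, -0.0, -0.0]
wrist_force: [-0.1, 1.2, -1.8]
gripper_width: 0.0174
t 9.075 pos [0.6246 0.0576 0.1289] yaw -0.2597 tilt 0.0011 w 0.0174 F [-0.08  1.18 -1.81] M [ 0.13  0.16 -0.01]
tool shift in scale [ 0.006 -0.     0.069]  rotvec scale to down/yaw-.257: [-0.0007  0.0001 -0.0017]
time: 9.57
position: [0.6248, 0.0577, 0.1257]
ee_rot: [0.793, 0.61, 0.0, -0.0]
wrist_force: [-1.4, 1.8, -0.6]
gripper_width: 0.0177
t 9.575 pos [0.6248 0.0577 0.1257] yaw -0.2596 tilt 0.0003 w 0.0177 F [-1.38  1.79 -0.61] M [0.23 0.35 0.03]
tool shift in scale [ 0.004 -0.003  0.004]  rotvec scale to down/yaw-.257: [-0.0001 -0.0001 -0.0017]
```

```bash
for i in 1; do python3 -m creep '[{"x":0,"y":0,"z":0.02,"rx":0,"ry":0,"rz":0,"hand":5},{"x":0,"y":0,"z":0,"rx":0,"ry":0,"rz":0,"hand":5}]'; python3 -m creep '[{"x":0,"y":0,"z":0.02,"rx":0,"ry":0,"rz":0,"hand":5},{"x":0,"y":0,"z":0,"rx":0,"ry":0,"rz":0,"hand":5}]';done
```

```text
time: 9.82
position: [0.6248, 0.0577, 0.1256]
ee_rot: [0.793, 0.61, 0.0, 0.0]
wrist_force: [-1.9, 1.6, 4.7]
gripper_width: 0.0177
time: 10.07
position: [0.6249, 0.0577, 0.1255]
ee_rot: [0.793, 0.61, 0.0, 0.0]
wrist_force: [-3.5, 2.6, 9.4]
gripper_width: 0.0173
```

The shoulder is seated: z stopped at the predicted 0.1255 and the force is rising. I'm releasing and rising.

```bash
python3 -m creep '[{"x":0,"y":0,"z":0.01,"rx":0,"ry":0,"rz":0,"hand":5},{"x":0,"y":0,"z":0,"rx":0,"ry":0,"rz":0,"hand":22},{"x":0,"y":0,"z":0,"rx":0,"ry":0,"rz":0,"hand":40},{"x":0,"y":0,"z":0,"rx":0,"ry":0,"rz":0,"hand":40},{"x":0,"y":0,"z":0,"rx":0,"ry":0,"rz":0,"hand":40}]'
python3 -m creep '[{"x":0,"y":0,"z":-0.1,"rx":0,"ry":0,"rz":0,"hand":40},{"x":0,"y":0,"z":-0.4,"rx":0,"ry":0,"rz":0,"hand":40},{"x":0,"y":0,"z":-0.6,"rx":0,"ry":0,"rz":0,"hand":40},{"x":0,"y":0,"z":-0.6,"rx":0,"ry":0,"rz":0,"hand":40},{"x":0,"y":0,"z":-0.2,"rx":0,"ry":0,"rz":0,"hand":40}]'
python3 d.py .481 -.199 .22
```

```text
time: 10.7
position: [0.625, 0.0575, 0.1228]
ee_rot: [0.793, 0.61, -0.0, -0.0]
wrist_force: [0.8, -0.3, 0.5]
gripper_width: 0.0398
time: 11.32
position: [0.626, 0.0576, 0.2206]
ee_rot: [0.793, 0.61, 0.002, 0.001]
wrist_force: [-0.3, 0.2, 0.4]
gripper_width: 0.0404
t 11.325 pos [0.626  0.0576 0.2206] yaw -0.2595 tilt 0.0041 w 0.0404 F [-0.32  0.19  0.41] M [-0.08  0.1  -0.03]
tool shift in scale [-5.704e+00 -1.486e+00 -1.000e-03]  rotvec scale to down/yaw-.257: [ 0.0025 -0.0006 -0.0016]
```

```bash
python3 -m creep '[{"x":-0.3,"y":-0.078,"z":0,"rx":0,"ry":0,"rz":0,"hand":40},{"x":-0.6,"y":-0.156,"z":0,"rx":0,"ry":0,"rz":0,"hand":40},{"x":-0.6,"y":-0.156,"z":0,"rx":0,"ry":0,"rz":0,"hand":40},{"x":-0.6,"y":-0.156,"z":0,"rx":0,"ry":0,"rz":0,"hand":40},{"x":-0.6,"y":-0.156,"z":0,"rx":0,"ry":0,"rz":0,"hand":40},{"x":-0.6,"y":-0.156,"z":0,"rx":0,"ry":0,"rz":0,"hand":40},{"x":-0.6,"y":-0.156,"z":0,"rx":0,"ry":0,"rz":0,"hand":40},{"x":-0.6,"y":-0.156,"z":0,"rx":0,"ry":0,"rz":0,"hand":40},{"x":-0.6,"y":-0.156,"z":0,"rx":0,"ry":0,"rz":0,"hand":40},{"x":-0.45,"y":-0.117,"z":0,"rx":0,"ry":0,"rz":0,"hand":40},{"x":-0.15,"y":-0.04,"z":0,"rx":0,"ry":0,"rz":0,"hand":40},{"x":0,"y":0,"z":0,"rx":0,"ry":0,"rz":0,"hand":40}]'
python3 d.py .481 -.199 .096
python3 - <<'E'
from h import *
for n in("scene","top"):
    p,d=vision.snapshot(n); cv2.imwrite(f"pics/{n}2.png",cv2.cvtColor(p,cv2.COLOR_RGB2BGR))
    im=cv2.imread(f"pics/{n}2.png"); x,y=(215,185) if n=="scene" else (250,130)
    cv2.imwrite(f"pics/{n}2c.png",cv2.resize(im[y:y+150,x:x+180],None,fx=4,fy=4,interpolation=cv2.INTER_CUBIC))
print(proj("scene",[[.6247,.0578,.14],[.6247,.0578,.1]]))
E
```

```text
time: 12.82
position: [0.4793, -0.1988, 0.2174]
ee_rot: [0.793, 0.609, -0.0, -0.001]
wrist_force: [0.1, 0.3, -0.2]
gripper_width: 0.04
t 12.825 pos [ 0.4793 -0.1988  0.2174] yaw -0.2608 tilt 0.0017 w 0.04 F [ 0.08  0.26 -0.2 ] M [-0.07  0.09  0.04]
tool shift in scale [0.003 0.037 2.428]  rotvec scale to down/yaw-.257: [-0.001  -0.0005 -0.0024]
[[347.67451429 269.3331562 ]
 [346.62079879 283.24598092]]
```

View pics/scene2c.png

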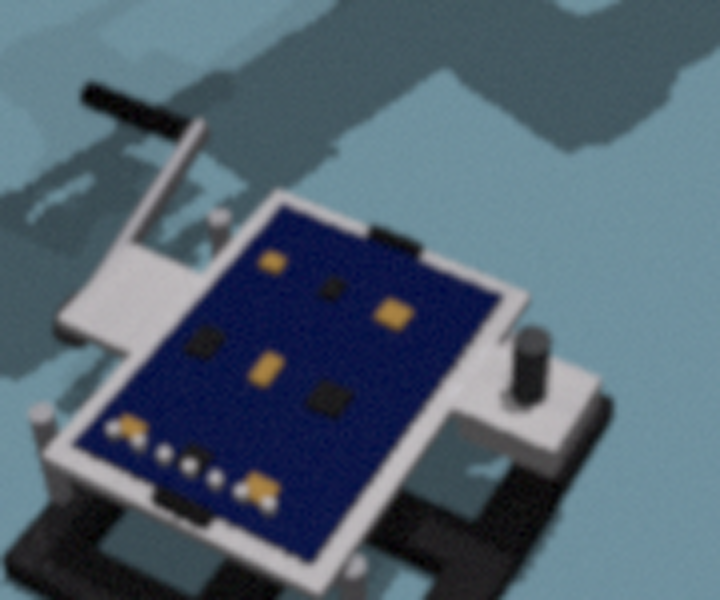

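View pics/top2c.png

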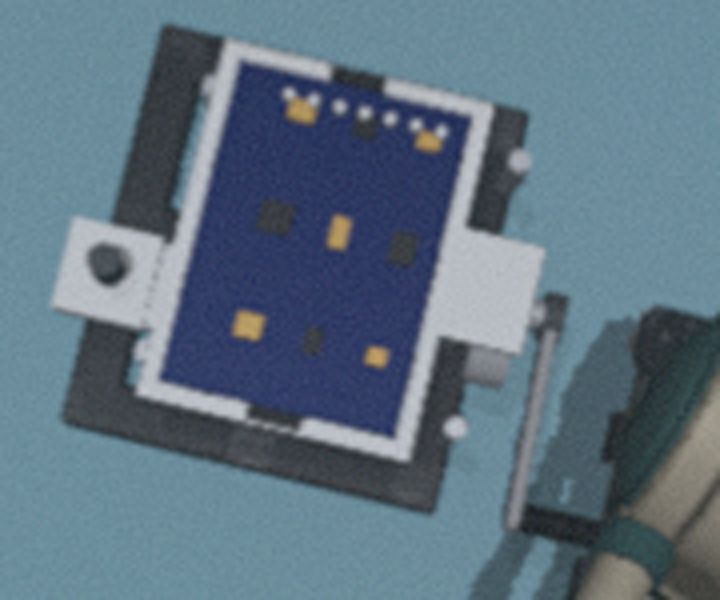

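The pin head's top sits at scene (347.6,269.1), where a fully home, upright pin predicts (347.7,269.3). The lever is still down. Next I descend onto the grip bar.

```bash
python3 -m creep '[{"x":0.003,"y":0.037,"z":0.3,"rx":0,"ry":0,"rz":0,"hand":40},{"x":0,"y":0,"z":0.6,"rx":0,"ry":0,"rz":0,"hand":40},{"x":0,"y":0,"z":0.6,"rx":0,"ry":0,"rz":0,"hand":40},{"x":0,"y":0,"z":0.5,"rx":0,"ry":0,"rz":0,"hand":40},{"x":0,"y":0,"z":0.3,"rx":0,"ry":0,"rz":0,"hand":40},{"x":0,"y":0,"z":0.128,"rx":0,"ry":0,"rz":0,"hand":40},{"x":0,"y":0,"z":0,"rx":0,"ry":0,"rz":0,"hand":40}]'
python3 d.py .481 -.199 .096
python3 -m creep '[{"x":0,"y":0,"z":0,"rx":0,"ry":0,"rz":0,"hand":25},{"x":0,"y":0,"z":0,"rx":0,"ry":0,"rz":0,"hand":20},{"x":0,"y":0,"z":0,"rx":0,"ry":0,"rz":0,"hand":14},{"x":0,"y":0,"z":0,"rx":0,"ry":0,"rz":0,"hand":5},{"x":0,"y":0,"z":0,"rx":0,"ry":0,"rz":0,"hand":5},{"x":0,"y":0,"z":0,"rx":0,"ry":0,"rz":0,"hand":5}]' 25
python3 d.py .481 -.199 .096
```

```text
time: 13.8
position: [0.4821, -0.1991, 0.0967]
ee_rot: [0.793, 0.61, 0.0, -0.0]
wrist_force: [0.1, -0.6, 0.5]
gripper_width: 0.0402
t 13.8 pos [ 0.4821 -0.1991  0.0967] yaw -0.2593 tilt 0.0001 w 0.0402 F [ 0.06 -0.62  0.49] M [-0.06  0.06 -0.02]
tool shift in scale [-0.004 -0.022  0.014]  rotvec scale to down/yaw-.257: [-0.     -0.0001 -0.0015]
time: 14.55
position: [0.4814, -0.1992, 0.097]
ee_rot: [0.793, 0.61, -0.0, -0.0]
wrist_force: [-3.7, 0.6, 4.2]
gripper_width: 0.0152
t 14.55 pos [ 0.4814 -0.1992  0.097 ] yaw -0.2595 tilt 0.0009 w 0.0152 F [-3.73  0.59  4.24] M [-0.04  0.75  0.07]
tool shift in scale [ 0.001 -0.008  0.019]  rotvec scale to down/yaw-.257: [-0.0006  0.0001 -0.0016]
```

Run:
```python
import numpy as np
a=np.array([1.25,1.23,1.18,1.10,1.02,.94,.86,.78,.70,.62,.54,.46,.38,.30,.22,.15,.1,.05,0])
x=-.12*np.sin(a);z=.055+.12*np.cos(a)
for i in range(1,len(a)): print(a[i],round((x[i]-x[i-1])/.05,3),round(-(z[i]-z[i-1])/.05,3))
```

```text
1.23 0.016 -0.045
1.18 0.043 -0.112
1.1 0.08 -0.174
1.02 0.094 -0.167
0.94 0.107 -0.159
0.86 0.119 -0.15
0.78 0.131 -0.14
0.7 0.142 -0.129
0.62 0.152 -0.118
0.54 0.161 -0.105
0.46 0.168 -0.092
0.38 0.175 -0.078
0.3 0.181 -0.064
0.22 0.185 -0.049
0.15 0.165 -0.031
0.1 0.119 -0.015
0.05 0.12 -0.009
0.0 0.12 -0.003
```

Do the first part and check forces.

```bash
python3 -m creep '[{"x":0,"y":0.016,"z":-0.045,"rx":0,"ry":0,"rz":0,"hand":5},{"x":0,"y":0.043,"z":-0.112,"rx":0,"ry":0,"rz":0,"hand":5},{"x":0,"y":0.08,"z":-0.174,"rx":0,"ry":0,"rz":0,"hand":5},{"x":0,"y":0.094,"z":-0.167,"rx":0,"ry":0,"rz":0,"hand":5},{"x":0,"y":0.107,"z":-0.159,"rx":0,"ry":0,"rz":0,"hand":5},{"x":0,"y":0,"z":0,"rx":0,"ry":0,"rz":0,"hand":5}]' 25
python3 d.py .481 -.199 .096
python3 - <<'E'
import numpy as np;print("expect grip+4mm z", .059+.12*np.cos(.94), "xfix shift",.12*(np.sin(1.25)-np.sin(.94)))
from h import *
s=bot.sense();d=s["position"][:2]-np.array([.4814,-.1992]);print(d@[.967,-.254],d@[.254,.967])
E
```

```text
time: 15.3
position: [0.4965, -0.203, 0.1304]
ee_rot: [0.792, 0.61, -0.001, -0.002]
wrist_force: [-9.3, -0.4, 1.3]
gripper_width: 0.0154
t 15.3 pos [ 0.4965 -0.203   0.1304] yaw -0.259 tilt 0.0047 w 0.0154 F [-9.33 -0.38  1.31] M [-0.1   1.59  0.09]
tool shift in scale [-0.002 -0.317  0.689]  rotvec scale to down/yaw-.257: [-0.003  -0.     -0.0013]
expect grip+4mm z 0.1297745630037318 xfix shift 0.016971182274056636
0.015566287461181095 0.00017419199173617774
```

```bash
python3 -m creep '[{"x":0,"y":0.099,"z":-0.16,"rx":0,"ry":0,"rz":0,"hand":5},{"x":0,"y":0.121,"z":-0.145,"rx":0,"ry":0,"rz":0,"hand":5},{"x":0,"y":0.142,"z":-0.129,"rx":0,"ry":0,"rz":0,"hand":5},{"x":0,"y":0.152,"z":-0.118,"rx":0,"ry":0,"rz":0,"hand":5},{"x":0,"y":0.161,"z":-0.105,"rx":0,"ry":0,"rz":0,"hand":5},{"x":0,"y":0.168,"z":-0.092,"rx":0,"ry":0,"rz":0,"hand":5},{"x":0,"y":0,"z":0,"rx":0,"ry":0,"rz":0,"hand":5}]' 25
python3 d.py .481 -.199 .096
cat > arc.py <<'E'
import sys
from h import *
s=bot.sense();d=s["position"][:2]-np.array([.4814,-.1992]);x=d@[.967,-.254]-.1139;y=d@[.254,.967];z=s["position"][2]-.004-.055
F=s["wrist_force"];fx=F[0]*.967-F[1]*.254;a=np.arctan2(-x,z)
print("lean",a,"radius",np.hypot(x,z),"y",y,"x",x,"z",z,"Ftan",fx*np.cos(a)+F[2]*np.sin(a),"Frad",-fx*np.sin(a)+F[2]*np.cos(a))
E
python3 arc.py
```

```text
time: 16.18
position: [0.5355, -0.2131, 0.1697]
ee_rot: [0.792, 0.61, -0.002, -0.003]
wrist_force: [-13.3, 1.7, 12.7]
gripper_width: 0.0156
t 16.175 pos [ 0.5355 -0.2131  0.1697] yaw -0.2589 tilt 0.0077 w 0.0156 F [-13.33   1.71  12.66] M [0.42 2.73 0.11]
tool shift in scale [-0.007 -1.114  1.482]  rotvec scale to down/yaw-.257: [-0.0049 -0.0001 -0.0012]
lean 0.48313845542142164 radius 0.12499130730086867 y 0.0003011164811099164 x -0.05806604805838616 z 0.11068496268085098 Ftan -5.915576145926125 Frad 17.39881161071463
```

Run:
```python
import numpy as np
P=np.array([[0,.097],[.01557,.1304],[.0558,.1697]])
A=np.c_[2*P,np.ones(3)];s=np.linalg.solve(A,(P**2).sum(1));print("centre",s[:2],"r",np.sqrt(s[2]+s[:2]@s[:2]))
c=np.array([.1139,.059]);print(np.hypot(*(P-c).T))
# fixed r .12, first & third
from scipy.optimize import least_squares
print(least_squares(lambda c:np.hypot(*(P-c).T)-.12,[.114,.059]))
```

```text
centre [0.12421664 0.05942333] r 0.1297758859057911
[0.12007169 0.12151851 0.1250204 ]
     message: `gtol` termination condition is satisfied.
     success: True
      status: 1
         fun: [ 2.829e-04 -4.372e-04  1.883e-04]
           x: [ 1.162e-01  6.577e-02]
        cost: 1.5330629289791547e-07
         jac: [[ 9.657e-01 -2.597e-01]
               [ 8.413e-01 -5.406e-01]
               [ 5.022e-01 -8.648e-01]]
        grad: [-2.501e-11 -4.089e-12]
  optimality: 2.5005016660923763e-11
 active_mask: [ 0.000e+00  0.000e+00]
        nfev: 4
        njev: 4
```

Run:
```python
from h import *
for n in("scene","top"):
    p,d=vision.snapshot(n); cv2.imwrite(f"pics/{n}3.png",cv2.cvtColor(p,cv2.COLOR_RGB2BGR))
    im=cv2.imread(f"pics/{n}3.png"); x,y=(190,130) if n=="scene" else (350,150)
    cv2.imwrite(f"pics/{n}3c.png",cv2.resize(im[y:y+150,x:x+160],None,fx=4,fy=4,interpolation=cv2.INTER_CUBIC))
```

```text
(no output)
```

View pics/scene3c.png

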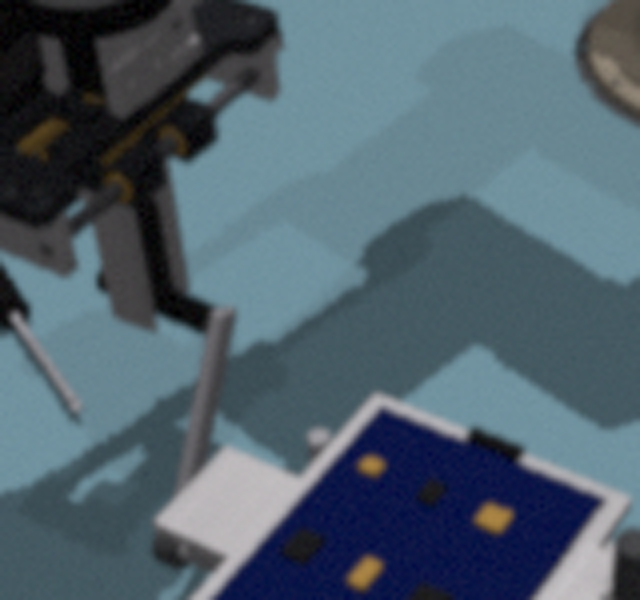

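View pics/top3c.png

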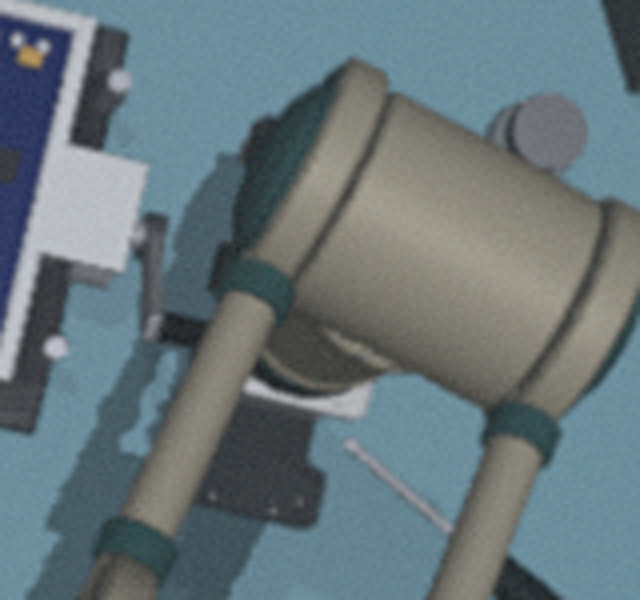

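Run:
```python
from h import *
X=tri([[387.6,230.4]],[[245.1,207.1]])[0];print(X)
d=X[:2]-np.array([.4814,-.1992]);print("fix x",d@[.967,-.254]-.1139,"y",d@[.254,.967])
# start: lever end
Y=tri([[255+492/4-.4,130+522/4-.4]],[[215+200/4-.4,195+87/4-.4]])[0];print(Y);d=Y[:2]-np.array([.4814,-.1992]);print(d@[.967,-.254]-.1139,d@[.254,.967])
```

```text
[ 0.54553465 -0.16918229  0.16954036  0.00084615]
fix x -0.05950629694773234 y 0.045317328406713084
[ 0.48837472 -0.15595727  0.09738132  0.00140796]
-0.11813909646641921 0.04358729532692434
```

The bar is still pinched but has rolled about 4 mm toward the fingertips. The lever lean measured by camera is 0.48, in line with the arm pose. I'll lower the grip force to cut the rolling drag and carry on.

```bash
python3 -m creep '[{"x":0,"y":0,"z":0,"rx":0,"ry":0,"rz":0,"hand":5},{"x":0,"y":0,"z":0,"rx":0,"ry":0,"rz":0,"hand":5}]' 8
python3 d.py .481 -.199 .096;python3 arc.py
```

```text
time: 16.52
position: [0.5363, -0.2132, 0.1696]
ee_rot: [0.793, 0.61, -0.001, -0.002]
wrist_force: [-10.5, 2.7, 9.8]
gripper_width: 0.0154
t 16.525 pos [ 0.5363 -0.2132  0.1696] yaw -0.2594 tilt 0.0051 w 0.0154 F [-10.49   2.7    9.77] M [ 0.4   2.21 -0.01]
tool shift in scale [-0.01  -1.134  1.478]  rotvec scale to down/yaw-.257: [-0.0032 -0.0003 -0.0015]
lean 0.4776805645057312 radius 0.12453837139070018 y 0.00043610769928047535 x -0.05725285578319941 z 0.1105979947978992 Ftan -5.129227530634655 Frad 13.65444399691456
```

```bash
python3 -m creep '[{"x":0,"y":0,"z":-0.06,"rx":0,"ry":0,"rz":0,"hand":5},{"x":0,"y":0.175,"z":-0.078,"rx":0,"ry":0,"rz":0,"hand":5},{"x":0,"y":0.181,"z":-0.064,"rx":0,"ry":0,"rz":0,"hand":5},{"x":0,"y":0.185,"z":-0.049,"rx":0,"ry":0,"rz":0,"hand":5},{"x":0,"y":0,"z":0,"rx":0,"ry":0,"rz":0,"hand":5}]' 8
python3 d.py .481 -.199 .096;python3 arc.py
```

```text
time: 17.15
position: [0.5665, -0.2211, 0.1823]
ee_rot: [0.793, 0.61, 0.001, 0.001]
wrist_force: [-4.3, 0.3, 6.0]
gripper_width: 0.0158
t 17.15 pos [ 0.5665 -0.2211  0.1823] yaw -0.2595 tilt 0.0026 w 0.0158 F [-4.26  0.27  6.02] M [0.21 0.98 0.09]
tool shift in scale [-0.012 -1.771  1.72 ]  rotvec scale to down/yaw-.257: [ 0.0016 -0.0004 -0.0016]
lean 0.20823275840634084 radius 0.12597404427735792 y 0.00039609131247149085 x -0.02604276009025923 z 0.1232527260488584 Ftan -2.848137252954597 Frad 6.751306112570882
```

```bash
python3 -m creep '[{"x":0,"y":0.15,"z":-0.03,"rx":0,"ry":0,"rz":0,"hand":5},{"x":0,"y":0.15,"z":-0.018,"rx":0,"ry":0,"rz":0,"hand":5},{"x":0,"y":0.13,"z":-0.008,"rx":0,"ry":0,"rz":0,"hand":5},{"x":0,"y":0.09,"z":-0.002,"rx":0,"ry":0,"rz":0,"hand":5},{"x":0,"y":0,"z":0,"rx":0,"ry":0,"rz":0,"hand":5},{"x":0,"y":0,"z":0,"rx":0,"ry":0,"rz":0,"hand":5}]' 8
python3 d.py .481 -.199 .096;python3 arc.py
python3 - <<'E'
from h import *
for n in("scene","top"):
    p,d=vision.snapshot(n); cv2.imwrite(f"pics/{n}4.png",cv2.cvtColor(p,cv2.COLOR_RGB2BGR))
    im=cv2.imread(f"pics/{n}4.png"); x,y=(190,150) if n=="scene" else (290,150)
    cv2.imwrite(f"pics/{n}4c.png",cv2.resize(im[y:y+150,x:x+180],None,fx=4,fy=4,interpolation=cv2.INTER_CUBIC))
E
```

```text
time: 17.9
position: [0.5917, -0.2279, 0.1845]
ee_rot: [0.793, 0.61, 0.001, 0.001]
wrist_force: [-2.9, 1.0, 4.9]
gripper_width: 0.0154
t 17.9 pos [ 0.5917 -0.2279  0.1845] yaw -0.2596 tilt 0.0036 w 0.0154 F [-2.85  0.98  4.95] M [0.15 0.73 0.03]
tool shift in scale [-0.011 -2.294  1.762]  rotvec scale to down/yaw-.257: [ 0.0023 -0.0004 -0.0016]
lean -0.00035526844508260445 radius 0.12550001007116027 y 0.00028780231680433296 x 4.458619249791962e-05 z 0.12550000215112656 Ftan -3.007267340561143 Frad 4.947979427108512
```

View pics/scene4c.png

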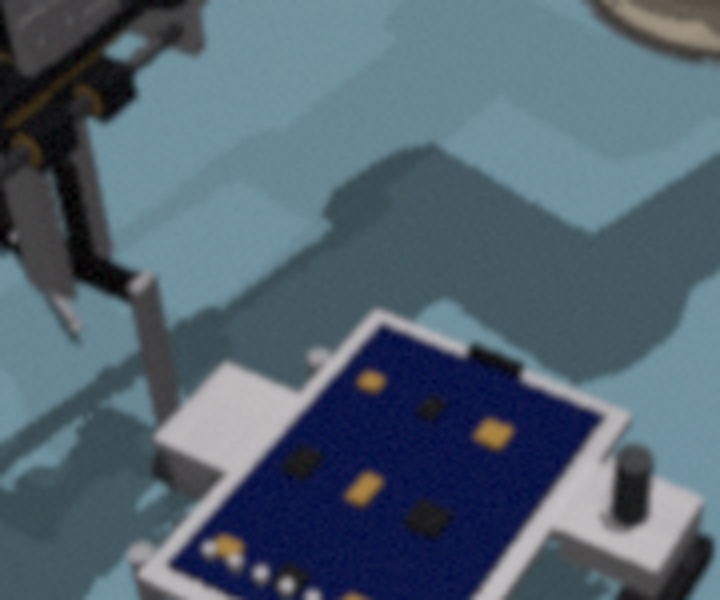

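View pics/top4c.png

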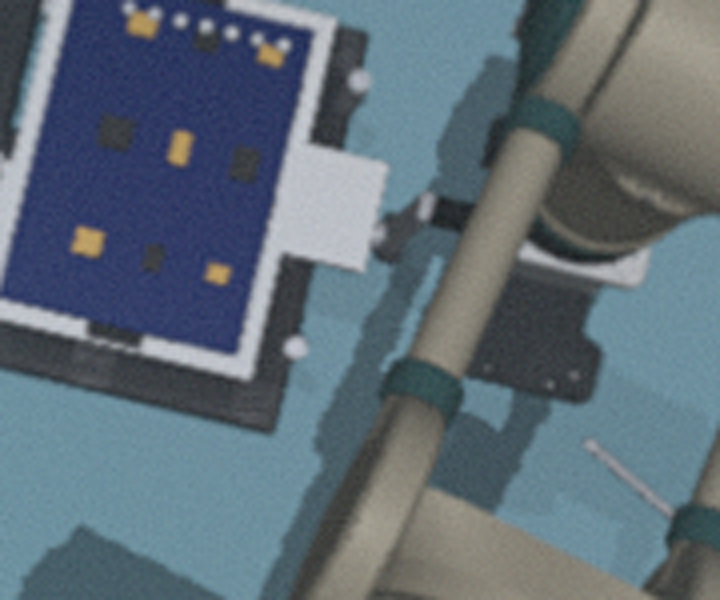

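Run:
```python
from h import *
f=lambda X:(np.array(X)[:2]-[.4814,-.1992])@np.array([[.967,.254],[-.254,.967]])-[.1139,0]
X=tri([[396.4,201.4]],[[225.6,220.2]])[0];print(X,f(X))
p=onz("top",[[396.4,201.4]],.181)[0];print("top end",p,f(p))
im=cv2.imread("pics/top4.png");cv2.imwrite("pics/t4z.png",cv2.resize(im[190:230,375:425],None,fx=14,fy=14,interpolation=cv2.INTER_CUBIC))
im=cv2.imread("pics/top0.png");cv2.imwrite("pics/t0z.png",cv2.resize(im[195:275,375:425],None,fx=7,fy=7,interpolation=cv2.INTER_CUBIC))
im=cv2.imread("pics/scene4.png");cv2.imwrite("pics/s4z.png",cv2.resize(im[205:275,210:260],None,fx=8,fy=8,interpolation=cv2.INTER_CUBIC))
```

```text
[ 0.60181283 -0.18555243  0.18093307  0.00289612] [-0.00092728  0.04378206]
top end [ 0.60235316 -0.18691075  0.181     ] [-5.97612870e-05  4.26058106e-02]
```

View pics/t4z.png

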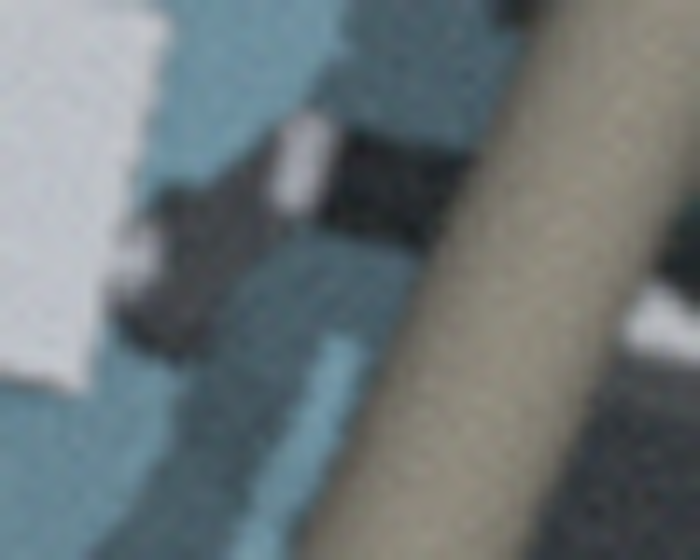

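View pics/t0z.png

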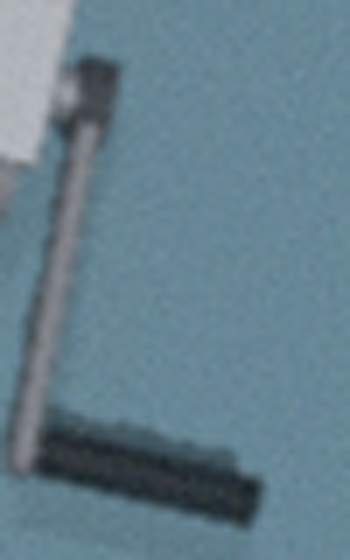

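View pics/s4z.png

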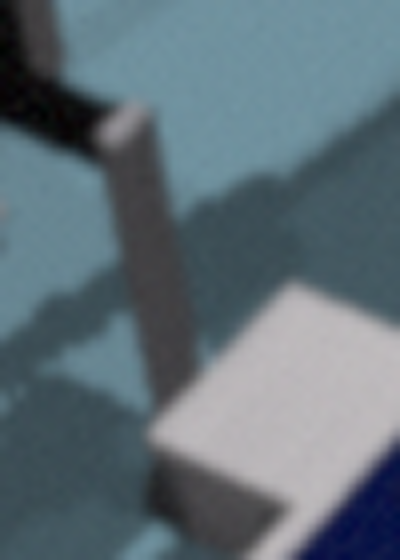

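Run:
```python
from h import *
M=np.array([[.967,.254],[-.254,.967]])
f=lambda X:(np.array(X)[:2]-[.4814,-.1992])@M-[.1139,0]
for nm,uv,zs in(("hub t0",[388.1,207.4],(.055,.065)),("stub t0",[384.2,207.6],(.055,.06)),("end now",[396.1,201.2],(.18,.183))):
    for z in zs:
        p=onz("top",[uv],z)[0];print(nm,z,f(p))
# scene arm edges direction: left edge (100,150)-(155,410), right (150,120)-(197,350) in s4z
for (a,b) in(([103,150],[155,410]),([152,125],[198,355])):
    q=np.array([a,b],float)/8+[209.6,204.6]
    # predicted image slope of vertical line through the lower point
    o=onz("scene",[q[0]],.175)[0]; r=proj("scene",[[*o[:2],.175],[*o[:2],.12]]); 
    print("meas slope",(q[1]-q[0])[0]/(q[1]-q[0])[1],"vertical",(r[1]-r[0])[0]/(r[1]-r[0])[1])
    fx=np.array([.967,-.254])*.12*.1
    r2=proj("scene",[[*o[:2],.175],[*(o[:2]-fx*.055/.12),.12]]);print("  if lean -0.1",(r2[1]-r2[0])[0]/(r2[1]-r2[0])[1])
```

```text
hub t0 0.055 [0.00413162 0.04341021]
hub t0 0.065 [0.00254734 0.04440186]
stub t0 0.055 [0.00154864 0.05176304]
stub t0 0.06 [0.00076765 0.05222282]
end now 0.18 [0.00035581 0.04316864]
end now 0.183 [-0.00016599  0.04350282]
meas slope 0.2 vertical 0.2092756826561398
  if lean -0.1 0.3223855363590314
meas slope 0.2 vertical 0.19434365582327162
  if lean -0.1 0.30386614497624886
```

```bash
python3 -m creep '[{"x":0,"y":0.02,"z":-0.02,"rx":0,"ry":0,"rz":0,"hand":5},{"x":0,"y":0,"z":0,"rx":0,"ry":0,"rz":0,"hand":5},{"x":0,"y":0,"z":0,"rx":0,"ry":0,"rz":0,"hand":5},{"x":0,"y":0,"z":0,"rx":0,"ry":0,"rz":0,"hand":5},{"x":0,"y":0,"z":0,"rx":0,"ry":0,"rz":0,"hand":5},{"x":0,"y":0,"z":0,"rx":0,"ry":0,"rz":0,"hand":5},{"x":0,"y":0,"z":0,"rx":0,"ry":0,"rz":0,"hand":5},{"x":0,"y":0,"z":0,"rx":0,"ry":0,"rz":0,"hand":5}]' 8
python3 d.py .481 -.199 .096;python3 arc.py
python3 - <<'E'
from h import *
for n in("scene","top"):
    p,d=vision.snapshot(n); cv2.imwrite(f"pics/{n}5.png",cv2.cvtColor(p,cv2.COLOR_RGB2BGR))
print("pin top pred z.155/.140",proj("scene",[[.6247,.0578,.155],[.6247,.0578,.140]]))
im=cv2.imread("pics/scene5.png");cv2.imwrite("pics/s5z.png",cv2.resize(im[245:305,320:380],None,fx=10,fy=10,interpolation=cv2.INTER_CUBIC))
E
```

```text
time: 19.0
position: [0.5918, -0.2279, 0.1845]
ee_rot: [0.793, 0.61, 0.001, 0.0]
wrist_force: [-3.6, 2.1, 6.3]
gripper_width: 0.0156
t 19.0 pos [ 0.5918 -0.2279  0.1845] yaw -0.2596 tilt 0.0015 w 0.0156 F [-3.55  2.13  6.28] M [0.28 0.78 0.05]
tool shift in scale [-0.011 -2.293  1.767]  rotvec scale to down/yaw-.257: [ 0.0009 -0.0004 -0.0016]
lean -0.0012755049395543907 radius 0.12548210915758057 y 0.00026566211521368566 x 0.00016005300665747346 z 0.12548200708336643 Ftan -3.986363408994481 Frad 6.275985693470647
pin top pred z.155/.140 [[348.08898476 263.85616851]
 [347.67451429 269.3331562 ]]
```

View pics/s5z.png

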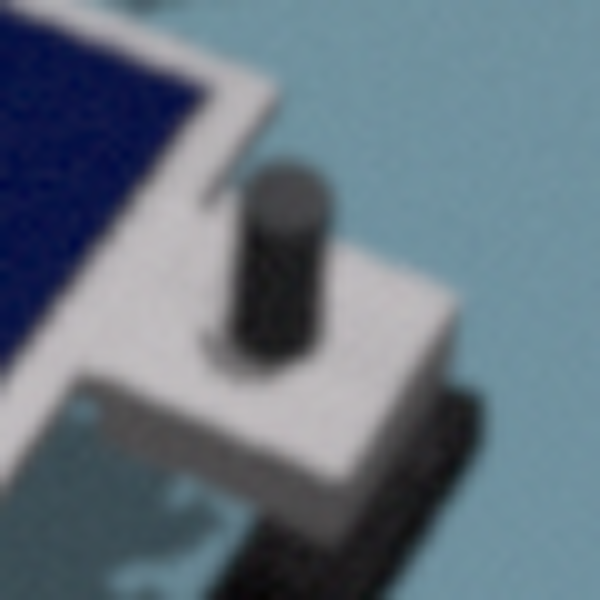

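View pics/scene5.png

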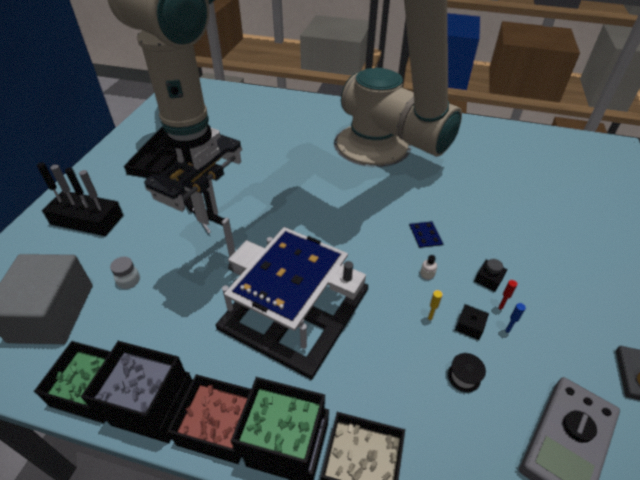

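View pics/top5.png

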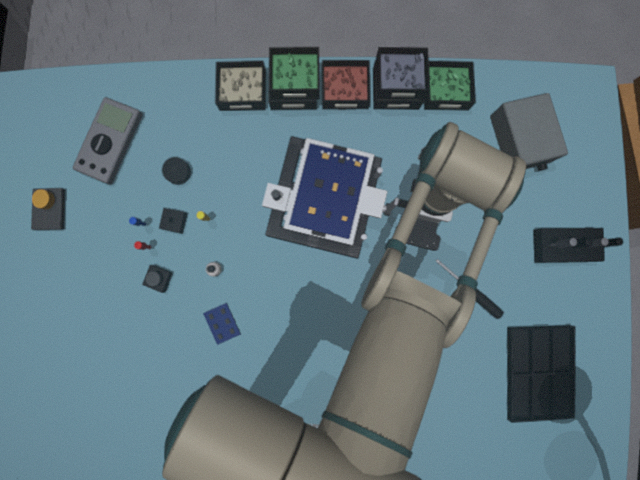

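```bash
python3 -m creep '[{"x":0,"y":0.03,"z":-0.02,"rx":0,"ry":0,"rz":0,"hand":5},{"x":0,"y":0,"z":0,"rx":0,"ry":0,"rz":0,"hand":5},{"x":0,"y":0,"z":0,"rx":0,"ry":0,"rz":0,"hand":5},{"x":0,"y":0,"z":0,"rx":0,"ry":0,"rz":0,"hand":5},{"x":0,"y":0,"z":0,"rx":0,"ry":0,"rz":0,"hand":5},{"x":0,"y":0,"z":0,"rx":0,"ry":0,"rz":0,"hand":5}]' 8
python3 arc.py; python3 -m creep '[{"x":0,"y":0,"z":0,"rx":0,"ry":0,"rz":0,"hand":5},{"x":0,"y":0,"z":0,"rx":0,"ry":0,"rz":0,"hand":5},{"x":0,"y":0,"z":0,"rx":0,"ry":0,"rz":0,"hand":5},{"x":0,"y":0,"z":0,"rx":0,"ry":0,"rz":0,"hand":5}]'
python3 arc.py
```

```text
time: 19.85
position: [0.5927, -0.2282, 0.1846]
ee_rot: [0.793, 0.61, 0.0, -0.0]
wrist_force: [-4.9, 2.8, 4.4]
gripper_width: 0.0159
lean -0.008411693357995659 radius 0.1255662321590224 y 0.0002246271383304077 x 0.001056212185276531 z 0.12556178986631716 Ftan -5.444127149907328 Frad 4.401973265611108
time: 20.35
position: [0.5927, -0.2282, 0.1845]
ee_rot: [0.793, 0.61, 0.0, -0.0]
wrist_force: [-4.5, 3.3, 3.4]
gripper_width: 0.0159
lean -0.008304969056919862 radius 0.12550836343422836 y 0.00023450168277757213 x 0.0010423310925773699 z 0.12550403514561512 Ftan -5.206124298144478 Frad 3.325306018585737
```

Holding steady, upright within about 0.01 rad. I'm handing in.

```bash
python3 -c "
from plant import bot
print(bot.job_done()); s=bot.sense(); print(s['time'],s['position'],s['wrist_force'],s['gripper_width'])"
```

```text
the job is handed in; nothing more can be done
None
the job is handed in; nothing more can be done
```

The job is done and handed in at 20.4 s, with no verdict reported. The long pin is fully home in the eyelet, put in while the lever was still down. The lever is upright, held by the fingers on the grip bar.

- **Pin:** It went in with little side force and stopped at the predicted height, where the push rose to about 9 N. Before the swing, its head top was within 0.2 px of where a seated pin should appear.
- **Lever:** By the arm's position it stands about 0.01 rad from upright. Before the last nudge, the cameras put it 0 to 0.02 rad short of upright.
- **Lift:** The nest rose about 14–15 mm, judged from the pin's head top in the picture just before that nudge.
- **Grip:** The opening is 15.9 mm on the 16 mm bar, with about 5 N sideways force on the gripper. Nothing but the cam carries the nest.
- **Bench:** The last pictures show the short pin, the coloured look-alikes and the other items where they were.

**What disagreed:** During the swing the bar rolled about 4–6 mm towards the fingertips, so the gripper's arc measured 125 mm instead of 120 mm. The wrist force reached about 18 N until I cut the grip from 25 N to 8 N. The bar is still within the pads.

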